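# Clamp a plaster cast in the bench model clamp

### The arm

A 7-joint arm with a two-finger parallel gripper is mounted at the origin on a cart in front of the work surface, level with it; the furniture and walls round the work are solid. World frame = base frame: x ahead of the robot, y to its left, z up, the work surface at z = 0. Lengths are in m, angles in rad, forces in N, time in s.
With the tool pointing down it reaches from about 0.425 to 1.025 m from the base axis. Payload 9.4 kg.
Tool frame: the origin (TCP) lies between the finger pads; the fingertips stand 8 mm ahead of it and the grasp point (between the pads) lies 11 mm behind it; z points along the fingers, y is the line along which they close (so a half turn about z gives the same grasp; the last joint's range is limited). The gripper opens to 85 mm and grips with 20 to 120 N. Pads are 22 mm wide; open, the fingers measure 114 mm over their backs; the gripper's body (76 mm by 85 mm) begins 54 mm behind the grasp point. The pads swing forward as they close: fully open they stand 13 mm farther back than shut.
Start: joints at [1.153, 0.599, -0.003, 1.599, 0.002, 0.943, -0.08], TCP at [0.242, -0.683, 0.239] pointing down, gripper open.
Joint ranges: [-2.57, 2.57], [-0.35, 1.97], [-1.29, 1.29], [0.11, 2.56], [-1.05, 4.19], [0.11, 1.86], [-2.63, 2.63]. Speed limits (rad/s): [2.22, 2.22, 3.01, 3.01, 3.14, 3.14, 3.14].

### API

Orientations are given as a unit quaternion [w, x, y, z].
In Python, from station import manip gives the robot as it stands.
- The arm moves only by the tool play_rows, never from a script. Its argument "moves" is a list of rows, each a list of 3 entries, a list of its own where there are three numbers: the shift along the tool's x, y, z in units of 60 cm (1.0 is 60 cm), then the turn, a rotation vector about the tool's x, y, z in units of pi/2 rad (1.0 is pi/2 rad), then the gripper's target within -1 to 1 (shut at 1, half-way at 0, fully open at -1). In form: [[[x, y, z], [ax, ay, az], claw], ...]. A call has 1 to 20 rows; each row is the pose to reach, as a shift and turn from the pose commanded when the call began, along the tool's axes at that moment; what a row does not reach only later rows make up. A row lasts 1/8 s, in which the tool goes at most 62.5 mm and 10.7 degrees, less where a joint would pass 70% of its speed; a pose out of reach is approached as far as the arm can. A call with a number of a shift or a turn outside -1 to 1 is refused whole. A call with a gripper value outside its range is refused whole. The fingers move at their own pace and stop on an object; the grip force is fixed at half the most. Time passes only in rows, so rows that repeat a pose let the fingers close. It gives the time, the measured TCP pose, the force, the opening and the grip force at its end, in the units of the state.
- manip.observe(): the state, without advancing time (a new reading comes with each control period).
- manip.capture(name): name is "side" or "top"; returns the picture (400x640x3 uint8, red, green, blue); there is no depth.
- manip.calibration(name): a dict with "fx", "fy", "cx", "cy" (pixels), "world_from_camera" (4x4, takes a point from camera to world coordinates). Camera axes: x right, y down, z forward; pixel columns grow to the right and rows downward; lengths in m; the calibration is good to about 2 mm. A picture is of the moment at which its call begins. calibration takes no time and is no camera call.
- manip.job_done(): hands the job in; it is judged then, once.
The state is a dict: "t": time; "q": joint angles; "joint_vel": joint speeds; "joint_efforts": joint torques, N m; "tcp_pos": TCP position; "eef_rot": TCP orientation; "wrist_force": force on the tool from outside, world axes, zero at the start; "torque": the same for the moment, N m; "finger_gap": opening from 0.0 (shut) to 1.0 (fully open); "gripper_force": force on a finger pad.
Only numpy, scipy, OpenCV 4.12 (cv2) and the standard library are available. Lean on these libraries where they do the work, as an engineer would, in place of code of your own. Each camera call takes 0.05 s, during which the arm holds its last target. There are 200 camera calls.

### The job

The white plaster cast stands loose in the model clamp because the sliding jaw is still locked where the last job left it. Flick the brake lever up to free the jaw, slide the jaw so that its flat face pushes the cast home against the stop with a firm push of about 10 N, and, still holding that push, kick the lever fully down so that the jaw locks and the cast stays gripped when you let go. Plaster chips: never squeeze it with more than 20 N, and leave the other things on the bench alone.

Things in the scene. Friction and masses are not known exactly. Their poses are not given: they have to be found in the camera images.
- clamp: bed of the model clamp: aluminium plate 104 x 274 x 12 mm screwed to the worktop. Origin at the middle of its underside; +y runs along the bed from the sliding jaw to the stop, z up; the lever sticks out to -x. The stop (grey block, two rubber-sleeved pins that spring back up to 5 mm at about 5 N/mm) is bolted at the +y end; its place differs by up to 40 mm and is not measured: find it by feel.
- jaw: grey sliding jaw with a black rubber face 62 mm wide, 28 mm high. Origin on the bed's top, below the face, which looks along the bed's +y (same axes as the clamp). Its travel is 112 mm along +y. Lever up: it slides freely (about 1.5 N) and nothing holds it, so if let go the stop's springs push it back. Lever down: the brake holds it against some 25 N.
- lever (a joint): kick-down brake lever on the jaw, rad: 0 fully down (locked), 1.15 fully up (free; stays up by itself). Turns about the bed's +y axis through point lever_pivot. On the way down its rubber foot meets the bed at about 0.7 and must be forced past a dead point at 0.16; then it stays down by itself. Kicking it down or lifting it takes up to about 10 N at the grip.
- lever_grip (a point): centre of the lever's black round cross bar, 16 mm diameter, 30 mm long, its axis along the bed's y; 93 mm from the pivot, 58 mm above the worktop when down, about 135 mm when up. Free all round: it can be pinched by its two flat ends (30 mm apart), which lets the lever swing between the pads, or pushed.
- lever_pivot (a point): axis of the lever, 46 mm above the worktop, 44 mm to the clamp's -x side of the bed's middle, 32 mm behind the jaw's face; it rides with the jaw. When the lever is down, the grip lies 92 mm to the clamp's -x of it and 12 mm above it.
- cast: white plaster cast of a dental arch standing loose on the bed between jaw and stop, 62 x 70 x 29 mm, about 110 g; origin in the middle of its underside, flat heel on its +x side (31 mm from the origin) towards the jaw, front on its -x side towards the stop's pins. Push it only with the jaw.
- amber_cast: bystander: yellowish plaster cast, 62 x 70 x 29 mm, on the worktop to the right of the clamp.
- bur_block: bystander: metal block with burs standing in it, 32 x 85 x 46 mm, on the worktop to the right of the lever.
- wheel: bystander: felt polishing wheel, 38 mm diameter, 13 mm thick, lying on the worktop near its front edge. Farther back stands the steam cleaner, a fixed machine about 0.25 m tall, to the right of the clamp; go round its front or above it.

How it is judged:
By the outcome, as a careful person would: the job done as asked, in the order asked, and still so for the second after the job is handed in, with the robot touching nothing.
It also fails if it takes over 61 s, if anything falls off the work surface, if the arm or the gripper's body presses on something with over 40 N, if the wrist force passes 120 N, or if a joint passes its speed limit or range.

## Working session

There is one attempt and no reset: what is moved stays moved. The work goes in short steps, Python scripts to look and compute and a tool call to move; the robot and the scene stay as the last step left them, time stands still between calls to the robot, and variables do not carry over. Pictures are saved under pics/ and viewed, at most 10 in all, crops included, and the job is handed in when it is done.

Besides the shell and the picture viewer there is one more tool, called after "Request:" as a command line: name --argument value ..., lists and objects as JSON in quotes. play_rows: Moves the arm, as the interface text tells. Its arguments: {"type":"object","properties":{"moves":{"type":"array","items":{"type":"array"}}},"required":["moves"]}

```bash
mkdir -p pics
python3 - <<'E'
from station import manip
import cv2
for n in("side","top"):
    cv2.imwrite(f"pics/{n}0.png",manip.capture(n)[:,:,::-1]); c=manip.calibration(n); print(n,c)
o=manip.observe();print({k:o[k] for k in("t","tcp_pos","eef_rot","wrist_force","finger_gap")})
E
```

```text
side {'fx': 399.73525755980825, 'fy': 399.73525755980825, 'cx': 311.3007638015847, 'cy': 197.1933932538197, 'world_from_camera': array([[ 0.80884481, -0.22413954,  0.54362813,  0.06492012],
       [-0.58769208, -0.27716557,  0.76012977, -0.56265461],
       [-0.01970014, -0.93431296, -0.35590896,  0.38632152],
       [ 0.        ,  0.        ,  0.        ,  1.        ]])}
top {'fx': 423.6865819846041, 'fy': 423.6865819846041, 'cx': 314.06760874943603, 'cy': 203.1320802120737, 'world_from_camera': array([[ 0.0072537 , -0.99069616,  0.13589887,  0.37388159],
       [-0.99977679, -0.00988178, -0.0186739 ,  0.11931418],
       [ 0.01984308, -0.13573308, -0.99054671,  0.94700265],
       [ 0.        ,  0.        ,  0.        ,  1.        ]])}
{'t': 0.1, 'tcp_pos': array([ 0.2421854 , -0.68289571,  0.23848362]), 'eef_rot': array([-7.01009144e-04,  9.85508131e-01,  1.69626640e-01, -1.87970053e-04]), 'wrist_force': array([-0.19571277, -0.26383869,  0.0592746 ]), 'finger_gap': 1.000455110772493}
```

View pics/top0.png

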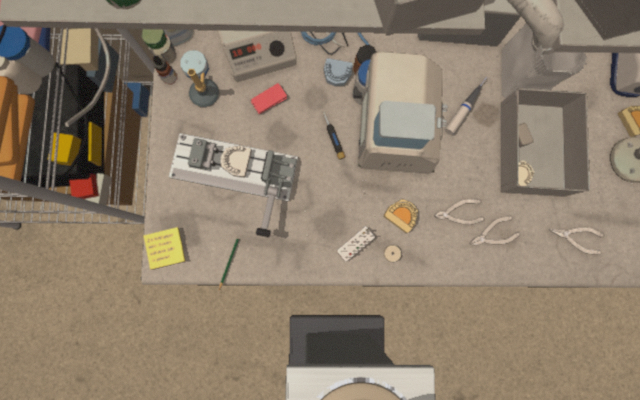

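View pics/side0.png

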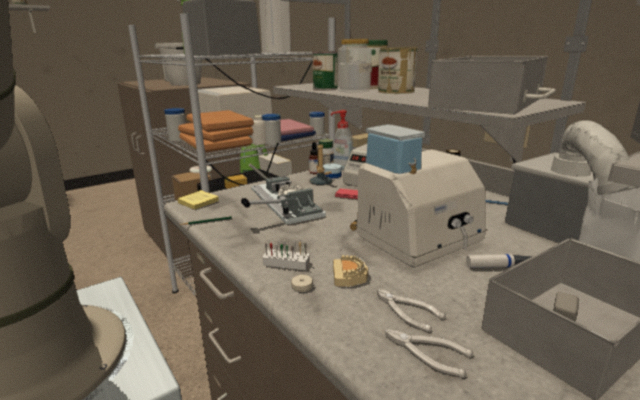

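The top view shows the clamp at about (170–298, 135–200), with the stop on the left at (200,155), the cast at (236,160), the jaw at (275,170) and the lever grip at (263,233). I'll zoom in on both views.

Run:
```python
import cv2
a=cv2.imread("pics/top0.png")[125:250,160:310]; b=cv2.imread("pics/side0.png")[165:235,220:340]
cv2.imwrite("pics/tz.png",cv2.resize(a,None,fx=4.8,fy=4.8,interpolation=cv2.INTER_CUBIC))
cv2.imwrite("pics/sz.png",cv2.resize(b,None,fx=6,fy=6,interpolation=cv2.INTER_CUBIC))
```

```text
(no output)
```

View pics/tz.png

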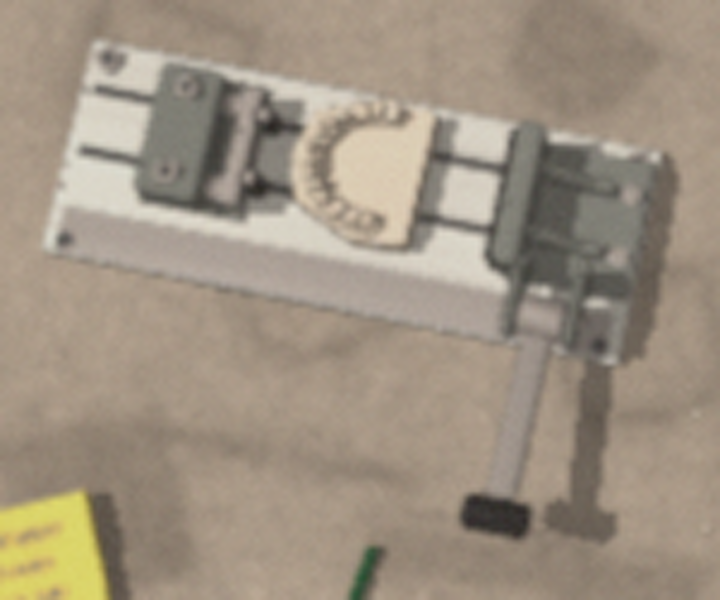

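View pics/sz.png

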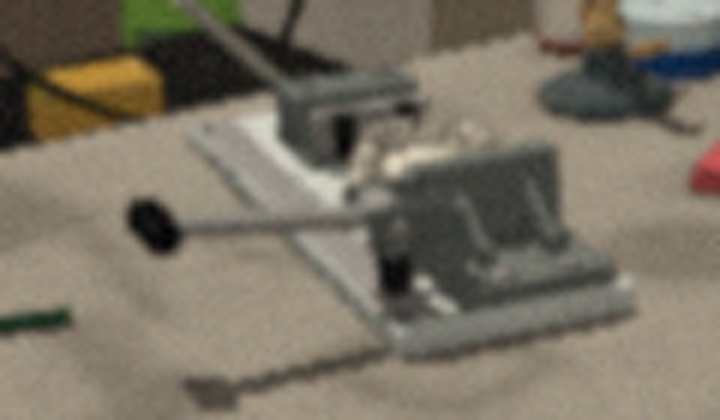

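Bed corners in the zoomed top view: (95,40), (47,250), (618,362) and (660,152). The grip bar is at (497,515), and at (153,226) in the zoomed side view. Next I'll fit the clamp pose and triangulate the grip.

```bash
cat > h.py <<'E'
from station import manip
import numpy as np, cv2
from scipy.spatial.transform import Rotation as R
def ray(n,uv):
    c=manip.calibration(n);T=c["world_from_camera"]
    return T[:3,3],T[:3,:3]@np.array([(uv[0]-c["cx"])/c["fx"],(uv[1]-c["cy"])/c["fy"],1])
def plane(n,uv,z):
    o,d=ray(n,uv);return o+d*(z-o[2])/d[2]
def tri(a,b):
    o,d=ray("top",a);p,e=ray("side",b);s=np.linalg.lstsq(np.c_[d,-e],p-o,rcond=None)[0]
    x,y=o+d*s[0],p+e*s[1];return (x+y)/2,np.linalg.norm(x-y)
def dark(n,box,th=45):
    im=cv2.imread(f"pics/{n}0.png");u0,v0,u1,v1=box
    m=(im[v0:v1,u0:u1].max(2)<th).astype("uint8")
    k,l,s,c=cv2.connectedComponentsWithStats(m);i=1+np.argmax(s[1:,4]);return c[i]+[u0,v0],s[i]
E
python3 - <<'E'
from h import *
f=lambda p:np.array(p)/4.8-.4+[160,125]
C=np.array([plane("top",f(p),.012) for p in [(95,40),(47,250),(618,362),(660,152)]])
print(C, [np.linalg.norm(C[i]-C[i-1]) for i in range(4)]); 
S=np.array([[52,137],[-52,137],[-52,-137],[52,-137]])/1000.
c=C[:,:2].mean(0);H=S.T@(C[:,:2]-c);th=np.arctan2(H[0,1]-H[1,0],H[0,0]+H[1,1]);print("c",c,"yaw",th)
g,gs=dark("top",(250,225,275,242));h,hs=dark("side",(235,190,255,215));print(g,gs,h,hs)
G,e=tri(g,h);print("grip",G,e)
Rz=np.array([[np.cos(th),-np.sin(th)],[np.sin(th),np.cos(th)]])
print("grip in clamp",Rz.T@(G[:2]-c), "expected x", -.136)
for nm,p,z in [("jaw top front L",(525,122),.055),("jaw top front R",(490,255),.055),("heel top",(432,112),.041),("heel bot",(408,247),.041),("cast front",(295,170),.041),("pin",(262,110),.04),("pin2",(250,180),.04)]:
    print(nm,Rz.T@(plane("top",f(p),z)[:2]-c))
E
```

```text
[[0.65959076 0.4079234  0.012     ]
 [0.55851499 0.42504329 0.012     ]
 [0.50859257 0.15903086 0.012     ]
 [0.60869601 0.14082138 0.012     ]] [np.float64(0.2719076356764961), np.float64(0.10251537939270457), np.float64(0.27065635676803573), np.float64(0.10174616507503775)]
c [0.58384858 0.28320473] yaw -0.18526933273733415Traceback (most recent call last):
  File "<stdin>", line 7, in <module>
  File "h.py", line 15, in dark
    k,l,s,c=cv2.connectedComponentsWithStats(m);i=1+np.argmax(s[1:,4]);return c[i]+[u0,v0],s[i]
                                                    ~~~~~~~~~^^^^^^^^^
    return _wrapfunc(a, 'argmax', axis=axis, out=out, **kwds)
    return bound(*args, **kwds)
ValueError: attempt to get argmax of an empty sequence
```

Run:
```python
from h import *
f=lambda p:np.array(p)/4.8-.4+[160,125]
c=np.array([.58385,.2832]);th=-.1853
g,gs=dark("top",(250,225,275,242),80);h,hs=dark("side",(235,190,255,215),80);print(g,gs,h,hs)
G,e=tri(g,h);print("grip",G,e)
Rz=np.array([[np.cos(th),-np.sin(th)],[np.sin(th),np.cos(th)]])
print("grip in clamp",Rz.T@(G[:2]-c), "expected x", -.136)
for nm,p,z in [("jaw top front L",(525,122),.055),("jaw top front R",(490,255),.055),("heel top",(432,112),.041),("heel bot",(408,247),.041),("cast front",(295,170),.041),("pin",(262,110),.04),("pin2",(250,180),.04)]:
    print(nm,Rz.T@(plane("top",f(p),z)[:2]-c))
```

```text
[262.87209302 231.98837209] [ 6  3 14  9 86] [245.29310345 202.24137931] [ 6  8 10  9 58]
grip [0.4336305  0.20958194 0.05658679] 0.0005865552032960643
grip in clamp [-0.1340844  -0.10003445] expected x -0.136
jaw top front L [ 0.04186895 -0.07613203]
jaw top front R [-0.0207229  -0.07337969]
heel top [ 0.0415507  -0.03168273]
heel bot [-0.02190442 -0.03434559]
cast front [0.00289534 0.02340962]
pin [0.02749632 0.0445374 ]
pin2 [-0.00543164  0.04258297]
```

```bash
cat >> h.py <<'E'
TH=-.1853
Q=R.from_matrix(np.array([[-np.cos(TH),np.sin(TH),0],[-np.sin(TH),-np.cos(TH),0],[0,0,1]])@np.diag([-1.,1,-1]))  # tool x=clamp x, tool y=-clamp y, z down
def cur():
    o=manip.observe();w=o["eef_rot"];return np.array(o["tcp_pos"]),R.from_quat([w[1],w[2],w[3],w[0]]),o
def rel(P,q,p,r=Q):
    return np.round(q.inv().apply(np.array(p)-P)/.6,4),np.round((q.inv()*r).as_rotvec()/(np.pi/2),4)
E
python3 - <<'E'
from h import *
P,q,o=cur();print(Q.as_matrix().round(3))
for p in [(.45,-.12,.28),(.4335,.2095,.15),(.4335,.2095,.046)]: print(rel(P,q,p))
for z in(.1,.2,.25): print([plane("top",u,z).round(3) for u in((360,168),(433,171))])
E
```

```text
[[ 0.983 -0.184  0.   ]
 [-0.184 -0.983 -0.   ]
 [ 0.     0.    -1.   ]]
(array([ 0.6401, -0.7685, -0.0682]), array([-9.00e-04,  3.00e-04,  3.35e-01]))
(array([ 0.7978, -1.2949,  0.1492]), array([-9.00e-04,  3.00e-04,  3.35e-01]))
(array([ 0.7978, -1.2947,  0.3226]), array([-9.00e-04,  3.00e-04,  3.35e-01]))
[array([0.564, 0.01 , 0.1  ]), array([ 0.559, -0.14 ,  0.1  ])]
[array([0.541, 0.023, 0.2  ]), array([ 0.537, -0.11 ,  0.2  ])]
[array([0.53 , 0.029, 0.25 ]), array([ 0.526, -0.094,  0.25 ])]
```

Request:
play_rows --moves '[[[0.609, -0.78, -0.068], [0, 0, 0.335], -1], [[0.609, -0.78, -0.068], [0, 0, 0.335], -1], [[0.609, -0.78, -0.068], [0, 0, 0.335], -1], [[0.609, -0.78, -0.068], [0, 0, 0.335], -1], [[0.609, -0.78, -0.068], [0, 0, 0.335], -1], [[0.609, -0.78, -0.068], [0, 0, 0.335], -1], [[0.609, -0.78, -0.068], [0, 0, 0.335], -1], [[0.609, -0.78, -0.068], [0, 0, 0.335], -1], [[0.609, -0.78, -0.068], [0, 0, 0.335], -1], [[0.609, -0.78, -0.068], [0, 0, 0.335], -1], [[0.609, -0.78, -0.068], [0, 0, 0.335], -1], [[0.609, -0.78, -0.068], [0, 0, 0.335], -1], [[0.609, -0.78, -0.068], [0, 0, 0.335], -1], [[0.609, -0.78, -0.068], [0, 0, 0.335], -1]]'

```text
t: 1.85
tcp_pos: [0.43, -0.121, 0.28]
eef_rot: [0.0, 0.996, -0.093, -0.0]
wrist_force: [0.5, 0.2, 0.4]
finger_gap: 0.999
gripper_force: 0.0
```

Run:
```python
from h import *
P,q,o=cur();print(P,o["q"],o["wrist_force"],q.as_matrix().round(3).tolist())
for p in [(.4335,.2095,.15),(.4335,.2095,.046)]: print(rel(P,q,p))
```

```text
[ 0.42995164 -0.12097821  0.27998105] [ 0.13071343  0.21037518  0.01963707  2.16198374 -0.0056576   0.76954693
 -1.60401593] [0.51329628 0.23402625 0.39442204] [[0.983, -0.186, -0.0], [-0.186, -0.983, -0.0], [-0.0, 0.0, -1.0]]
(array([-0.0966, -0.5423,  0.2166]), array([ 0.0001,  0.0002, -0.0012]))
(array([-0.0966, -0.5423,  0.3899]), array([ 0.0001,  0.0002, -0.0012]))
```

Request:
play_rows --moves '[[[-0.0966, -0.5423, 0.21], [0, 0, 0], -1], [[-0.0966, -0.5423, 0.21], [0, 0, 0], -1], [[-0.0966, -0.5423, 0.21], [0, 0, 0], -1], [[-0.0966, -0.5423, 0.21], [0, 0, 0], -1], [[-0.0966, -0.5423, 0.21], [0, 0, 0], -1], [[-0.0966, -0.5423, 0.21], [0, 0, 0], -1], [[-0.0966, -0.5423, 0.21], [0, 0, 0], -1], [[-0.0966, -0.5423, 0.21], [0, 0, 0], -1], [[-0.0966, -0.5423, 0.21], [0, 0, 0], -1], [[-0.0966, -0.5423, 0.3], [0, 0, 0], -1], [[-0.0966, -0.5423, 0.345], [0, 0, 0], -1], [[-0.0966, -0.5423, 0.389], [0, 0, 0], -1], [[-0.0966, -0.5423, 0.389], [0, 0, 0], -1], [[-0.0966, -0.5423, 0.389], [0, 0, 0], -1]]'

```text
t: 3.6
tcp_pos: [0.4337, 0.2099, 0.0476]
eef_rot: [-0.0, 0.996, -0.093, 0.0]
wrist_force: [-0.2, 0.6, 1.1]
finger_gap: 1.001
gripper_force: 0.0
```

Run:
```python
from h import *
P,q,o=cur();print(P,o["q"],o["wrist_force"])
a=cv2.resize(manip.capture("top")[125:250,180:330,::-1],None,fx=4,fy=4,interpolation=cv2.INTER_CUBIC)
b=cv2.resize(manip.capture("side")[150:250,200:350,::-1],None,fx=4,fy=4,interpolation=cv2.INTER_CUBIC)
b=cv2.copyMakeBorder(b,0,100,0,0,0)
cv2.imwrite("pics/g.png",cv2.resize(np.hstack([a,b]),(800,333)))
```

```text
[0.43374012 0.20989504 0.04757489] [-0.54996304  0.64685616 -0.02694442  2.29240161  0.08178886  0.20253145
 -2.40893835] [-0.19881585  0.63519934  1.05701169]
```

View pics/g.png

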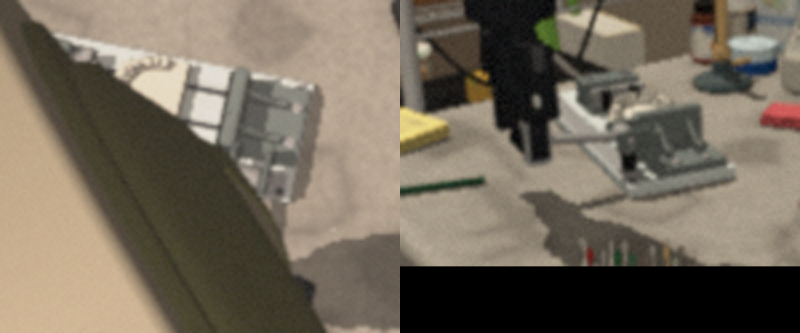

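Request:
play_rows --moves '[[[0, 0, 0.002], [0, 0, 0], 0], [[0, 0, 0.002], [0, 0, 0], 0.2], [[0, 0, 0.002], [0, 0, 0], 1], [[0, 0, 0.002], [0, 0, 0], 1], [[0, 0, 0.002], [0, 0, 0], 1], [[0, 0, 0.002], [0, 0, 0], 1], [[0, 0, 0.002], [0, 0, 0], 1], [[0, 0, 0.002], [0, 0, 0], 1]]'

```text
t: 4.7
tcp_pos: [0.4332, 0.2102, 0.0457]
eef_rot: [0.0, 0.996, -0.092, 0.0]
wrist_force: [-0.8, -1.2, 6.1]
finger_gap: 0.341
gripper_force: 58.6
```

Run:
```python
from h import *
P,q,o=cur();print(P,o["q"].round(3),o["wrist_force"],o["torque"],o["finger_gap"],q.as_matrix().round(3).tolist())
for a in np.linspace(0,1.15,11): 
    b=.13+a; print(round(a,3),round((-93*np.cos(b)+93*np.cos(.13))/600,4),round(-(93*np.sin(b)-93*np.sin(.13))/600,4))
```

```text
[0.43321736 0.2102099  0.04572153] [-0.551  0.651 -0.026  2.293  0.082  0.199 -2.409] [-0.78695075 -1.15704423  6.05002589] [-0.2539064   0.09288969  0.1324251 ] 0.34099495938428015 [[0.983, -0.184, 0.0], [-0.184, -0.983, -0.0], [0.0, 0.0, -1.0]]
0.0 0.0 -0.0
0.115 0.0033 -0.0175
0.23 0.0086 -0.0345
0.345 0.0159 -0.0508
0.46 0.0249 -0.0661
0.575 0.0356 -0.0804
0.69 0.0479 -0.0932
0.805 0.0617 -0.1046
0.92 0.0766 -0.1144
1.035 0.0925 -0.1223
1.15 0.1093 -0.1284
```

Request:
play_rows --moves '[[[0.0033, 0, -0.0175], [0, 0, 0], 1], [[0.0086, 0, -0.0345], [0, 0, 0], 1], [[0.0159, 0, -0.0508], [0, 0, 0], 1], [[0.0249, 0, -0.0661], [0, 0, 0], 1], [[0.0356, 0, -0.0804], [0, 0, 0], 1], [[0.0479, 0, -0.0932], [0, 0, 0], 1], [[0.0617, 0, -0.1046], [0, 0, 0], 1], [[0.0766, 0, -0.1144], [0, 0, 0], 1], [[0.0925, 0, -0.1223], [0, 0, 0], 1], [[0.1093, 0, -0.1284], [0, 0, 0], 1], [[0.1093, 0, -0.1284], [0, 0, 0], 1], [[0.1093, 0, -0.1284], [0, 0, 0], 1]]'

```text
t: 6.2
tcp_pos: [0.498, 0.1984, 0.1227]
eef_rot: [-0.0, 0.996, -0.093, 0.0]
wrist_force: [-4.1, -0.4, 2.3]
finger_gap: 0.335
gripper_force: 59.1
```

Run:
```python
from h import *
P,q,o=cur();print(P,o["q"].round(3),o["wrist_force"],o["torque"],o["finger_gap"])
a=cv2.resize(manip.capture("top")[115:240,160:310,::-1],None,fx=4,fy=4,interpolation=cv2.INTER_CUBIC)
b=cv2.resize(manip.capture("side")[130:255,200:350,::-1],None,fx=4,fy=4,interpolation=cv2.INTER_CUBIC)
cv2.imwrite("pics/up.png",cv2.resize(np.hstack([a,b]),(800,333)))
```

```text
[0.4979877  0.19839293 0.122698  ] [-0.438  0.545 -0.067  2.131  0.078  0.468 -2.321] [-4.08410183 -0.37196011  2.28006994] [-0.06639024  0.96000484  0.09482171] 0.33472618111299557
```

View pics/up.png

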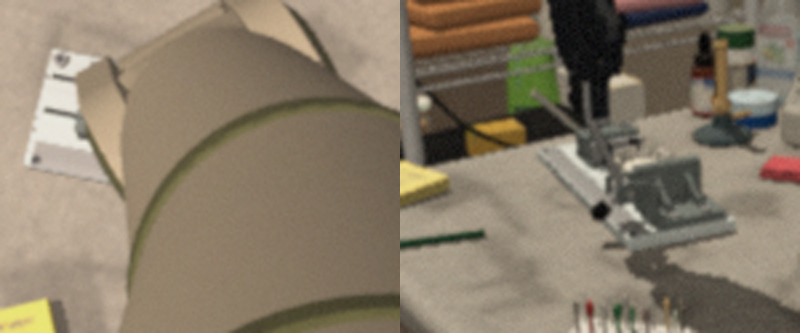

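Request:
play_rows --moves '[[[-0.001, -0.003, 0], [0, 0, 0], 1], [[-0.001, -0.008, 0], [0, 0, 0], 1], [[-0.001, -0.013, 0], [0, 0, 0], 1], [[-0.001, -0.018, 0], [0, 0, 0], 1], [[-0.001, -0.023, 0], [0, 0, 0], 1], [[-0.001, -0.028, 0], [0, 0, 0], 1], [[-0.001, -0.033, 0], [0, 0, 0], 1], [[-0.001, -0.038, 0], [0, 0, 0], 1], [[-0.001, -0.043, 0], [0, 0, 0], 1], [[-0.001, -0.048, 0], [0, 0, 0], 1], [[-0.001, -0.053, 0], [0, 0, 0], 1], [[-0.001, -0.058, 0], [0, 0, 0], 1], [[-0.001, -0.063, 0], [0, 0, 0], 1], [[-0.001, -0.067, 0], [0, 0, 0], 1], [[-0.001, -0.07, 0], [0, 0, 0], 1]]'

```text
t: 8.18
tcp_pos: [0.5049, 0.2397, 0.1224]
eef_rot: [0.0, 0.996, -0.093, -0.0]
wrist_force: [-0.8, -1.7, -3.9]
finger_gap: 0.333
gripper_force: 59.3
```

```bash
cat >> h.py <<'E'
def st():
    P,q,o=cur();yh=np.array([.184,.983,0]);xh=np.array([.983,-.184,0]);f=o["wrist_force"]
    print("t",o["t"],"clampxy",xh@P,yh@P,"z",P[2],"Fx,Fy,Fz",xh@f,yh@f,f[2],"q67",o["q"][5:],"tq",o["torque"].round(2))
E
python3 -c "from h import *;st()"
```

```text
t 8.175 clampxy 0.45219295042684127 0.32856167672178727 z 0.12240823259755487 Fx,Fy,Fz -0.5106334075240822 -1.8280929184336587 -3.9368426521785445 q67 [ 0.49969464 -2.3701773 ] tq [-0.38  0.27  0.15]
```

Request:
play_rows --moves '[[[0, -0.002, 0], [0, 0, 0], 1], [[0, -0.004, 0], [0, 0, 0], 1], [[0, -0.006, 0], [0, 0, 0], 1], [[0, -0.008, 0], [0, 0, 0], 1]]'

```text
t: 8.68
tcp_pos: [0.5058, 0.2444, 0.1224]
eef_rot: [0.0, 0.996, -0.093, -0.0]
wrist_force: [0.1, -2.2, -6.0]
finger_gap: 0.337
gripper_force: 59.4
```

Request:
play_rows --moves '[[[0, -0.002, 0], [0, 0, 0], 1], [[0, -0.004, 0], [0, 0, 0], 1], [[0, -0.005, 0], [0, 0, 0], 1]]'

```text
t: 9.05
tcp_pos: [0.5062, 0.247, 0.1224]
eef_rot: [0.0, 0.996, -0.093, -0.0]
wrist_force: [-0.1, -3.4, -4.4]
finger_gap: 0.335
gripper_force: 59.5
```

```bash
python3 -c "from h import *;st()"
```

```text
t 9.05 clampxy 0.4521269724967332 0.3359118274662458 z 0.12240708612977023 Fx,Fy,Fz 0.5157924369059889 -3.407651133107172 -4.351279442207748 q67 [ 0.50637384 -2.37872946] tq [-0.89  0.28  0.13]
```

Request:
play_rows --moves '[[[0, -0.0015, 0], [0, 0, 0], 1], [[0, -0.0015, 0], [0, 0, 0], 1]]'

```text
t: 9.3
tcp_pos: [0.5062, 0.2476, 0.1224]
eef_rot: [0.001, 0.996, -0.093, -0.0]
wrist_force: [-0.9, -5.4, -4.1]
finger_gap: 0.335
gripper_force: 59.5
```

Request:
play_rows --moves '[[[0, -0.0015, 0], [0, 0, 0], 1], [[0, -0.0015, 0], [0, 0, 0], 1]]'

```text
t: 9.55
tcp_pos: [0.5062, 0.248, 0.1224]
eef_rot: [0.001, 0.996, -0.093, -0.001]
wrist_force: [-1.7, -6.0, -4.6]
finger_gap: 0.332
gripper_force: 59.6
```

```bash
python3 -c "from h import *;st()"
```

```text
t 9.55 clampxy 0.4519645184707023 0.3369291781541943 z 0.1223524096379187 Fx,Fy,Fz -0.5313882609318644 -6.230097234636901 -4.5800854161968605 q67 [ 0.50845545 -2.38064821] tq [-1.23  0.41  0.25]
```

Request:
play_rows --moves '[[[0, -0.0015, 0], [0, 0, 0], 1], [[0, -0.0015, 0], [0, 0, 0], 1]]'

```text
t: 9.8
tcp_pos: [0.5062, 0.2485, 0.1223]
eef_rot: [0.001, 0.996, -0.093, -0.001]
wrist_force: [-2.4, -7.3, -4.2]
finger_gap: 0.333
gripper_force: 59.7
```

Request:
play_rows --moves '[[[0, -0.0015, 0], [0, 0, 0], 1], [[0, -0.0015, 0], [0, 0, 0], 1]]'

```text
t: 10.05
tcp_pos: [0.5062, 0.2489, 0.1223]
eef_rot: [0.002, 0.996, -0.093, -0.001]
wrist_force: [-1.5, -9.4, -3.1]
finger_gap: 0.332
gripper_force: 59.7
```

```bash
python3 -c "from h import *;st()"
```

```text
t 10.05 clampxy 0.4517855309306465 0.3377956369669204 z 0.12226483555621331 Fx,Fy,Fz 0.3040629204704551 -9.547078916892502 -3.131246292994425 q67 [ 0.5107767  -2.38257988] tq [-1.76  0.61  0.26]
```

Request:
play_rows --moves '[[[0, -0.0018, 0], [0, 0, 0], 1], [[0, -0.0018, 0], [0, 0, 0], 1], [[0, -0.0018, 0], [0, 0, 0], 1]]'

```text
t: 10.42
tcp_pos: [0.5062, 0.2494, 0.1222]
eef_rot: [0.002, 0.996, -0.093, -0.001]
wrist_force: [-2.5, -9.6, -1.9]
finger_gap: 0.339
gripper_force: 59.8
```

Run:
```python
from h import *
st()
x0,z0=-93*np.cos(1.28),93*np.sin(1.28)
for a in np.linspace(1.15,0,16):
    b=.13+a; print(round(a,3),round((-93*np.cos(b)-x0)/600,4),round(-(93*np.sin(b)-z0)/600,4))
```

```text
t 10.425 clampxy 0.4516566495922237 0.33830829659440953 z 0.12220334549890904 Fx,Fy,Fz -0.6759704753859459 -9.935387171284274 -1.8834868128054465 q67 [ 0.51210054 -2.38368446] tq [-2.01  0.69  0.22]
1.15 -0.0 -0.0
1.073 -0.0112 0.0038
0.997 -0.0222 0.0085
0.92 -0.0327 0.014
0.843 -0.0428 0.0203
0.767 -0.0523 0.0274
0.69 -0.0613 0.0352
0.613 -0.0697 0.0436
0.537 -0.0774 0.0526
0.46 -0.0844 0.0623
0.383 -0.0906 0.0724
0.307 -0.096 0.0829
0.23 -0.1006 0.0939
0.153 -0.1044 0.1052
0.077 -0.1073 0.1167
0.0 -0.1093 0.1284
```

Request:
play_rows --moves '[[[0, -0.0015, 0], [0, 0, 0], 1], [[-0.01, -0.0015, 0.0038], [0, 0, 0], 1], [[-0.021, -0.0015, 0.0085], [0, 0, 0], 1], [[-0.0315, -0.0015, 0.014], [0, 0, 0], 1], [[-0.0418, -0.0015, 0.0203], [0, 0, 0], 1], [[-0.0418, -0.0015, 0.0203], [0, 0, 0], 1]]'

```text
t: 11.18
tcp_pos: [0.4827, 0.2545, 0.1104]
eef_rot: [0.002, 0.996, -0.094, -0.0]
wrist_force: [-0.1, -13.5, 1.0]
finger_gap: 0.331
gripper_force: 64.0
```

```bash
python3 -c "from h import *;st()"
```

```text
t 11.175 clampxy 0.4276910859520484 0.33899108658717386 z 0.11037720546415185 Fx,Fy,Fz 2.4180915851002975 -13.249072333158448 1.0418188441449296 q67 [ 0.45698536 -2.41733083] tq [-2.7  -0.29 -0.11]
```

Request:
play_rows --moves '[[[-0.0095, -0.0005, 0.0071], [0, 0, 0], 1], [[-0.0185, 0.001, 0.0149], [0, 0, 0], 1], [[-0.0269, 0.001, 0.0233], [0, 0, 0], 1], [[-0.0346, 0.001, 0.0323], [0, 0, 0], 1], [[-0.0346, 0.001, 0.0323], [0, 0, 0], 1]]'

```text
t: 11.8
tcp_pos: [0.4625, 0.2585, 0.0914]
eef_rot: [0.001, 0.996, -0.093, 0.0]
wrist_force: [-0.7, -10.8, 2.7]
finger_gap: 0.338
gripper_force: 68.6
```

```bash
python3 -c "from h import *;st()"
```

```text
t 11.8 clampxy 0.4070966594518298 0.33918558018274286 z 0.09135263716131234 Fx,Fy,Fz 1.3078156195324786 -10.769026349522191 2.738445592420582 q67 [ 0.38846891 -2.44517424] tq [-2.46 -0.4   0.15]
```

Request:
play_rows --moves '[[[-0.007, 0, 0.0097], [0, 0, 0], 1], [[-0.0132, 0, 0.0198], [0, 0, 0], 1], [[-0.0186, 0, 0.0303], [0, 0, 0], 1], [[-0.0232, 0, 0.0413], [0, 0, 0], 1], [[-0.0232, 0, 0.0413], [0, 0, 0], 1]]'

```text
t: 12.42
tcp_pos: [0.4486, 0.2612, 0.0665]
eef_rot: [0.001, 0.996, -0.094, -0.0]
wrist_force: [-0.8, -10.7, 2.3]
finger_gap: 0.339
gripper_force: 73.2
```

```bash
python3 -c "from h import *;st()"
```

```text
t 12.425 clampxy 0.3928972645116756 0.339288204499287 z 0.0664508433344746 Fx,Fy,Fz 1.206365532581768 -10.619131470389576 2.276824724886716 q67 [ 0.31501665 -2.46619702] tq [-2.11 -0.43 -0.05]
```

Request:
play_rows --moves '[[[-0.0038, 0, 0.0113], [0, 0, 0], 1], [[-0.0067, 0, 0.0228], [0, 0, 0], 1], [[-0.0087, 0, 0.0345], [0, 0, 0], 1], [[-0.0087, 0, 0.037], [0, 0, 0], 1], [[-0.0087, 0, 0.037], [0, 0, 0], 1]]'

```text
t: 13.05
tcp_pos: [0.4432, 0.2622, 0.0451]
eef_rot: [0.001, 0.996, -0.094, -0.0]
wrist_force: [-3.7, -11.5, 17.0]
finger_gap: 0.335
gripper_force: 78.6
```

```bash
python3 -c "from h import *;st()"
```

```text
t 13.05 clampxy 0.3874078807312097 0.33924851441082915 z 0.04511095821597221 Fx,Fy,Fz -1.5513443447749016 -11.981249877557058 16.98002602941851 q67 [ 0.25986505 -2.47505893] tq [-2.63  0.33  0.13]
```

Request:
play_rows --moves '[[[0, 0, -0.002], [0, 0, 0], 1], [[0, 0, -0.002], [0, 0, 0], -0.2], [[0, 0, -0.002], [0, 0, 0], -1], [[0, 0, -0.002], [0, 0, 0], -1], [[0, 0, -0.002], [0, 0, 0], -1], [[0, 0, -0.002], [0, 0, 0], -1], [[0, 0, -0.002], [0, 0, 0], -1]]'

```text
t: 13.92
tcp_pos: [0.4434, 0.2643, 0.0451]
eef_rot: [-0.0, 0.996, -0.093, -0.0]
wrist_force: [0.2, -0.1, -0.2]
finger_gap: 0.998
gripper_force: 0.0
```

```bash
python3 -c "from h import *;st()"
```

```text
t 13.925 clampxy 0.38723309248620896 0.34138539815526375 z 0.04512190804150112 Fx,Fy,Fz 0.17549333445520152 -0.03667598885966097 -0.2155213883893582 q67 [ 0.25954518 -2.47482331] tq [ 0.01 -0.01  0.05]
```

Everything is released and the forces are near zero. I'll raise the arm, move it back towards the free side (−y) and check.

Request:
play_rows --moves '[[[0, 0, -0.06], [0, 0, 0], -1], [[0, 0, -0.13], [0, 0, 0], -1], [[0, 0, -0.22], [0, 0, 0], -1], [[0, 0, -0.32], [0, 0, 0], -1], [[0, 0, -0.38], [0, 0, 0], -1], [[0, 0, -0.38], [0, 0, 0], -1], [[0.1, 0.6, -0.38], [0, 0, 0], -1], [[0.1, 0.6, -0.38], [0, 0, 0], -1], [[0.1, 0.6, -0.38], [0, 0, 0], -1], [[0.1, 0.6, -0.38], [0, 0, 0], -1], [[0.1, 0.6, -0.38], [0, 0, 0], -1], [[0.1, 0.6, -0.38], [0, 0, 0], -1], [[0.1, 0.6, -0.38], [0, 0, 0], -1], [[0.1, 0.6, -0.38], [0, 0, 0], -1], [[0.1, 0.6, -0.38], [0, 0, 0], -1]]'

```text
t: 15.8
tcp_pos: [0.4359, -0.0993, 0.2727]
eef_rot: [-0.0, 0.996, -0.091, -0.0]
wrist_force: [-0.4, 0.2, -0.7]
finger_gap: 0.996
gripper_force: 0.0
```

Run:
```python
from h import *
st()
a=cv2.resize(manip.capture("top")[125:265,160:310,::-1],None,fx=4,fy=4,interpolation=cv2.INTER_CUBIC)
b=cv2.resize(manip.capture("side")[145:285,200:350,::-1],None,fx=4,fy=4,interpolation=cv2.INTER_CUBIC)
cv2.imwrite("pics/end.png",cv2.resize(np.hstack([a,b]),(800,373)))
```

```text
t 15.8 clampxy 0.44679342008255907 -0.017414933012993555 z 0.2727053343465948 Fx,Fy,Fz -0.4023373711086126 0.10859385116014966 -0.6625961681023087 q67 [ 0.74970188 -1.6232778 ] tq [ 0.04 -0.    0.01]
```

View pics/end.png

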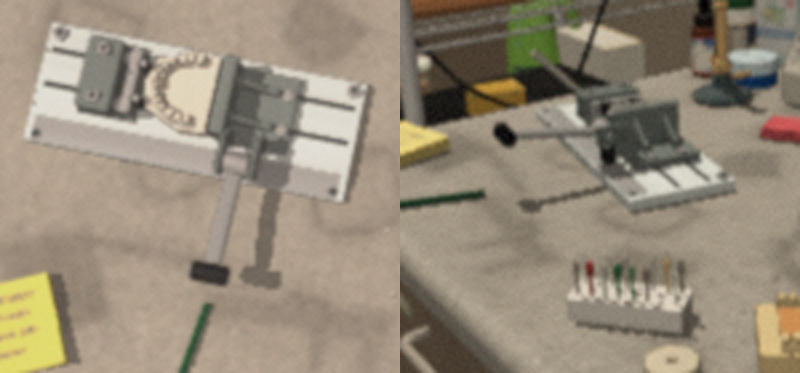

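The cast sits between the jaw face at (225,95) and the pins at (140,75). The lever is down, with its grip at (210,272), and the bystanders haven't moved.

```bash
python3 -c "from station import manip;print(manip.job_done())"
```

```text
the job is handed in; nothing more can be done
None
```

The cast is gripped against the stop with the lever locked fully down. My estimate of the push on it is 10–11 N, peaking near 11.5 N, and the job was handed in at about 16 s with the robot clear and the other things on the bench untouched.

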